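# Shut a leaf drill jig and lock it with its quarter-turn T-key

### The arm

A 6-joint arm with a two-finger parallel gripper is mounted at the origin on a cart in front of the work surface, level with it; the furniture and walls round the work are solid. World frame = base frame: x ahead of the robot, y to its left, z up, the work surface at z = 0. Lengths are in m, angles in rad, forces in N, time in s.
With the tool pointing down it reaches from about 0.35 to 0.975 m from the base axis. Payload 4.9 kg.
Tool frame: the origin (TCP) lies on the front face of the gripper's body, between the roots of the fingers; the fingertips stand ctrl.finger_overhang ahead of it and the grasp point (between the pads) lies 54 mm ahead of it (ctrl.finger_overhang is the distance from the TCP to the fingertips, in m); z points along the fingers, y is the line along which they close (so a half turn about z gives the same grasp; the last joint's range is limited). The gripper opens to 85 mm and grips with 20 to 120 N. Pads are 22 mm wide; open, the fingers measure 114 mm over their backs; the gripper's body (76 mm by 85 mm) begins 54 mm behind the grasp point. The pads swing forward as they close: fully open they stand 13 mm farther back than shut.
Start: joints at [1.157, 0.053, 1.613, -0, 1.476, -0.119], TCP at [0.182, 0.598, 0.304] pointing down, gripper open.
Joint ranges: [-3.01, 3.01], [-1.01, 2.22], [0.06, 2.58], [-1.02, 4.17], [0.09, 2.62], [-3.14, 3.14]. Speed limits (rad/s): [2.57, 2.57, 3.14, 3.14, 3.14, 3.14].

### API

Orientations are given as a rotation vector (axis times angle).
In Python, from station import ctrl, vision gives the robot as it stands. The module is installed in compiled form; this text tells all that it offers.
- The arm moves only by the tool drive_tool, never from a script. Its argument "rows" is a list of rows, each a list of 2 entries, a list of its own where there are three numbers: the shift along the tool's x, y, z in m, then the turn about the tool's z in rad. A call has 1 to 10 rows; each row shifts and turns the commanded pose from where the row before left it, along the tool's axes as they then stand; what a row does not reach is not made up. A row lasts 1/10 s, in which the tool goes at most 50 mm and 8.59 degrees, less where a joint would pass 70% of its speed; a pose out of reach is approached as far as the arm can. A call with a gripper value outside its range is refused whole. "jaw" is the closure, from 0 (fully open) to 1 (shut), set as the call begins (left out, the last holds). The fingers move at their own pace and stop on an object; "grip_force" is the grip in N (left out, the last holds). Time passes only in rows, so rows that do not move let the fingers close. It gives the time, the measured TCP pose, the force, the opening and the grip force at its end, in the units of the state.
- ctrl.get_obs(): the state, without advancing time (a new reading comes with each control period).
- vision.get_image(name): name is "scene" or "top" or "wrist"; returns a dict with "image" (420x560x3 uint8, blue, green, red), "vertical_fov" (degrees; the focal length in pixels is half the picture's height over the tangent of half this angle, whatever the lens; pixels are square), "cx", "cy" (the principal point, pixels), "R" (3x3) and "t" (3): a world point X has camera coordinates R X + t. Camera axes: x right, y down, z forward; pixel columns grow to the right and rows downward; lengths in m; the calibration is good to about 2 mm. A picture is of the moment at which its call begins. There is no depth.
- ctrl.finish_job(): hands the job in; it is judged then, once.
The state is a dict: "t": time; "q": joint angles; "dq": joint speeds; "effort": joint torques, N m; "tool_pos": TCP position; "tool_rot": TCP orientation; "contact_force": force on the tool from outside, world axes, zero at the start; "wrist_torque": the same for the moment, N m; "opening": finger opening in m; "grip_force": force on a finger pad.
Only numpy, scipy, OpenCV 4.12 (cv2) and the standard library are available. Lean on these libraries where they do the work, as an engineer would, in place of code of your own. Each camera call takes 0.05 s, during which the arm holds its last target. There are 200 camera calls.

### The job

Get the drill jig ready for drilling: swing its hinged leaf fully down over the block that lies in the nest, then take the T-headed key from its stand, put its head down lengthwise through the slot in the leaf and the post below, press it down against the spring plate, turn it a quarter turn (either way) and let it rise so that its head settles in the cross groove and locks the leaf. Let go of the key when it is locked, and leave the block in its nest and the tub, caliper and jar where they are.

Things in the scene. Friction and masses are not known exactly. Their poses are not given: they have to be found in the camera images.
- jig: drill jig fixed to the bench, aluminium base 200 x 112 x 12 mm. Origin: centre of its underside; x from the front (leaf's tab, nearest the robot) to the hinge at the rear, y left, z up. From the front: dark lock post (54 mm along x, 70 mm wide, centred at x = -45 mm, top at z = 52 mm), nest with the block, two hinge ears (to z = 69 mm)
- jig_slot (a point): centre of the slot's mouth in the lock post's top, 52 mm above the bench; axes as jig. Slot 42 mm long (jig x), 18 mm wide. The slotted lip is 15 mm thick; a cross groove in its underside, 3 mm deep and 18 mm wide, runs along jig y. Below is free space for the head to turn, down to 40 mm under the mouth. The shut leaf lies on the post, 10 mm thick
- plate_top (a point): centre of the top of the spring plate on the leaf: steel, 68 x 46 x 6 mm; it and the leaf have a slot 44 x 20 mm over the post's slot. Leaf shut, it is 78 mm above the bench when free; it can be pressed down 10 mm, with 3.5 N at first and 7 N at the bottom. The key's flange bears on it. Turns with the leaf; z out of its outer face
- leaf (a joint): hinge angle of the leaf in rad: 0 fully shut (level, resting on its stop), positive open (front end up); at most 1.5. The hinge is stiff: the leaf stays where it is left and takes 1 to 3 N at the tab to close.
- leaf_hinge (a point): middle of the leaf's hinge axis, 57 mm above the bench; the axis lies along jig y. Axes as jig.
- leaf_tab (a point): middle of the upper (outer) face of the leaf's thumb tab, a tongue 32 mm wide, 20 mm long and 8 mm thick at the leaf's front end; 171 mm from the hinge axis along the leaf and 5 mm above its middle plane. Turns with the leaf: x towards the hinge, z out of its outer face.
- key_handle (a point): centre of the handle of the loose T-headed key (90 mm long, 0.12 kg, hanging upright in the stand by its flange). Handle: black bar 68 mm along key x, 16 mm thick along y, 20 mm high; z up the shank. Locked, it is 108 mm above the bench; the head turns freely under the lip with it at 100 to 103 mm; the flange meets the free spring plate at 110 mm
- key_head (a point): middle of the key's T-head, 74 mm below the handle's centre on the same axis, axes as key_handle. Head 36 mm long along key x (in line with the handle), 12 mm wide, 12 mm high, its lowest 4 mm tapered for lead-in. Above it the shank, 12 mm diameter, 36 mm long, then the flange, 40 mm across, 6 mm thick, its top 26 mm below the handle's centre
- stand: grey plastic stand fixed to the bench, 84 x 60 mm block 56 mm high on a foot 116 mm long; origin: centre of its underside. A slot 42 mm along its x and 17 mm along its y takes the key, whose flange rests on the stand's top; the handle lies along the stand's x (within 0.06 rad). The key lifts straight up and clears the stand after 48 mm.
- block_centre (a point): centre of the bored light metal block 30 x 40 x 22 mm that lies loose in the nest of the jig, 40 mm side along jig y, its top 1.5 mm under the shut leaf
- jig_nest (a point): centre of the floor of the jig's nest, 28.5 mm above the bench, 22 mm behind the jig's origin
- tub: bystander: round tub with lid, 88 mm across, 58 mm high, origin at the centre of its underside
- caliper: bystander: digital caliper lying flat, 224 x 73 x 14 mm, long along its y, origin at the centre of its underside
- jar: bystander: white screw-top jar, 59 mm across, 78 mm high, origin at the centre of its underside
Mind the look-alikes: they are no part of the job. What is shaped like the part that bears key_handle but orange or red is not meant.

How it is judged:
By the outcome, as a careful person would: the job done as asked, in the order asked, and still so for the second after the job is handed in, with the robot touching nothing.
It also fails if it takes over 64 s, if anything falls off the work surface, if the arm or the gripper's body presses on something with over 40 N, if the wrist force passes 120 N, or if a joint passes its speed limit or range.

## Working session

There is one attempt and no reset: what is moved stays moved. The work goes in short steps, Python scripts to look and compute and a tool call to move; the robot and the scene stay as the last step left them, time stands still between calls to the robot, and variables do not carry over. Pictures are saved under pics/ and viewed, at most 10 in all, crops included, and the job is handed in when it is done.

Besides the shell and the picture viewer there is one more tool, called as a command line: name --argument value ..., lists and objects as JSON in quotes. drive_tool: Moves the arm, as the interface text tells. Its arguments: {"type":"object","properties":{"rows":{"type":"array","items":{"type":"array"}},"jaw":{"type":"number"},"grip_force":{"type":"number"}},"required":["rows"]}

```bash
mkdir -p pics
cat > h.py <<'E'
import numpy as np, cv2, pickle
from station import ctrl, vision
def grab(n,tag):
    d=vision.get_image(n); cv2.imwrite(f'pics/{tag}.png',d['image']); pickle.dump(d,open(f'pics/{tag}.pkl','wb')); return d
def load(tag): return pickle.load(open(f'pics/{tag}.pkl','rb'))
def ray(d,u,v):
    f=d['image'].shape[0]/2/np.tan(np.radians(d['vertical_fov'])/2)
    r=np.array([(u-d['cx'])/f,(v-d['cy'])/f,1.]); R=np.array(d['R']); t=np.array(d['t'])
    return -R.T@t, R.T@r
def onz(d,u,v,z):
    c,r=ray(d,u,v); return c+r*(z-c[2])/r[2]
def proj(d,X):
    f=d['image'].shape[0]/2/np.tan(np.radians(d['vertical_fov'])/2)
    p=np.array(d['R'])@np.array(X)+np.array(d['t']); return np.array([f*p[0]/p[2]+d['cx'],f*p[1]/p[2]+d['cy']])
def two(d1,p1,d2,p2):
    c1,r1=ray(d1,*p1);c2,r2=ray(d2,*p2)
    s=np.linalg.lstsq(np.c_[r1,-r2],c2-c1,rcond=None)[0]
    a=c1+s[0]*r1;b=c2+s[1]*r2; return (a+b)/2,np.linalg.norm(a-b)
E
python3 - <<'E'
from h import *
for n in('scene','top'):
    d=grab(n,n+'0'); print(n,d['vertical_fov'],d['cx'],d['cy'],-np.array(d['R']).T@np.array(d['t']),np.array(d['R'])[2])
a=load('scene0')['image'];b=load('top0')['image']
o=ctrl.get_obs(); print(o['t'],o['tool_pos'],o['tool_rot'],o['opening'],ctrl.finger_overhang)
E
```

```text
scene 47.39600868289789 283.09342919294005 218.80676864425968 [-0.17158622 -0.6378317   0.66645922] [ 0.6656062   0.5227351  -0.53265036]
top 43.588717195982426 279.8851371415611 201.1645265224164 [ 0.47873048 -0.06717419  1.41492664] [ 0.08313007  0.02099263 -0.99631757]
0.1 [0.18141902 0.59764002 0.3027843 ] [-4.61390664e-01 -3.10701880e+00  2.80609213e-03] 0.08569090647125979 0.0726
```

View pics/scene0.png

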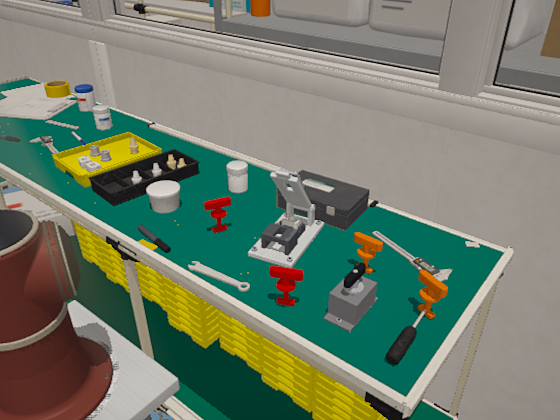

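View pics/top0.png

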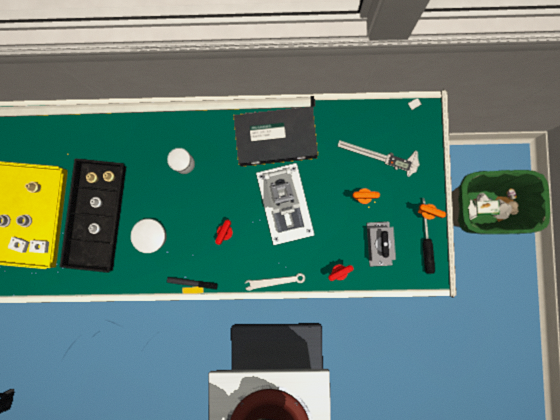

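The scene view shows the jig with its raised leaf at about (290,215) and the grey stand with the black key at (353,290). In the top view they are at (285,205) and (380,243). 

Candidates for the key: black (353,275 scene) in the grey stand, red (218,212) and (286,283), orange (368,250) and (432,290). The black one in the stand fits the description. A close crop will check this.

Run:
```python
from h import *
a=load('scene0')['image'][160:330,240:390];b=load('top0')['image'][155:275,250:400]
A=cv2.resize(a,None,fx=3.4,fy=3.4,interpolation=cv2.INTER_CUBIC)[:578];B=cv2.resize(b,None,fx=1.9,fy=1.9)
c=np.zeros((600,800,3),np.uint8); c[:A.shape[0],:A.shape[1]]=A
cv2.imwrite('pics/c1.png',c[:,:A.shape[1]])
B=cv2.resize(b,None,fx=5,fy=5,interpolation=cv2.INTER_CUBIC);cv2.imwrite('pics/c2.png',B)
```

```text
(no output)
```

View pics/c1.png

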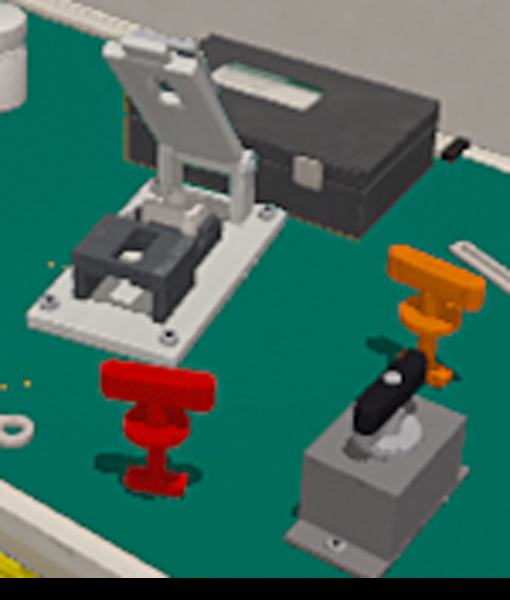

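View pics/c2.png

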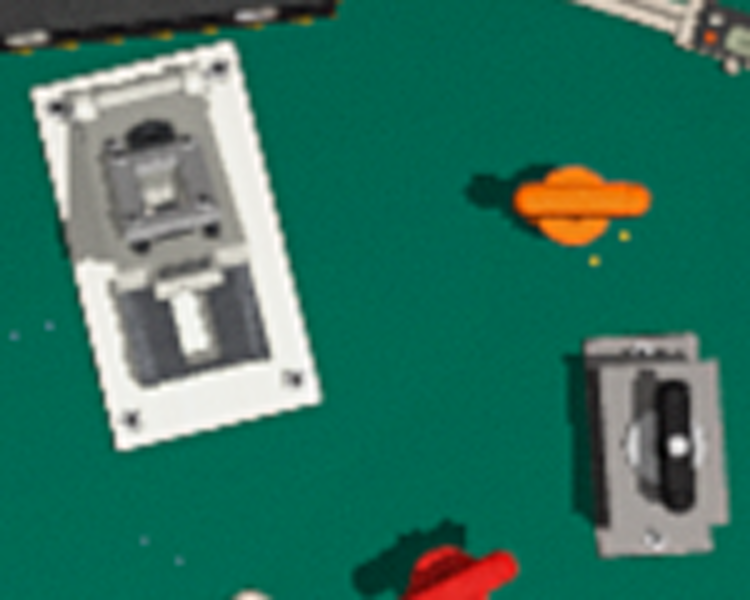

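The black key is upright in the grey stand, and the leaf is open at a steep angle with its tab on top (crop 1 at about (150,45)). Next I measure the poses.

Run:
```python
from h import *
s=load('scene0');t=load('top0')
C=[onz(t,250+u/5,155+v/5,.012) for u,v in((30,92),(235,40),(322,400),(117,450))]
c=np.mean(C,0); ax=(C[0]+C[1]-C[2]-C[3])/2
print('base c',c,'yaw',np.arctan2(ax[1],ax[0]),'len',np.linalg.norm(ax),np.linalg.norm(C[0]-C[1]))
yaw=np.arctan2(ax[1],ax[0]);R=np.array([[np.cos(yaw),-np.sin(yaw),0],[np.sin(yaw),np.cos(yaw),0],[0,0,1]])
O=np.r_[c[:2],0]
W=lambda p:O+R@np.array(p)
print('slot',W([-.045,0,.052]))
# post corners projected
for th in np.arange(.9,1.51,.1):
    # hinge x in jig : shut slot of leaf above post; unknown, try .08
    for hx in(.08,):
        q=[hx-.171*np.cos(th)-.005*np.sin(th)*-0, 0, .057+.171*np.sin(th)]
        p=proj(s,W(q)); pt=proj(t,W(q)); print(round(th,2),(p-[240,160])*3.4,(pt-[250,155])*5)
print('slot px',(proj(s,W([-.045,0,.052]))-[240,160])*3.4,(proj(t,W([-.045,0,.052]))-[250,155])*5)
# key: black mask in top
im=t['image'][155:275,250:400]; m=((im.max(2)<45)).astype(np.uint8); m[:, :125]=0;m[:70]=0
n,l,st,ce=cv2.connectedComponentsWithStats(m)
for i in range(1,n):
    if st[i,4]>20: print('blob',st[i],ce[i]*5, cv2.minAreaRect(np.argwhere(l==i)[:,::-1].astype(np.float32)))
for e in((676,380),(680,512),(678,446)): print('handle',onz(t,250+e[0]/5,155+e[1]/5,.096))
print('2view',two(t,(250+678/5,155+446/5),s,(240+392/3.4,160+378/3.4)))
S=[onz(t,250+u/5,155+v/5,.056) for u,v in((600,362),(718,360),(728,524),(608,528))]
print('stand',S,np.mean(S,0))
```

```text
base c [ 0.58820507 -0.05158278  0.012     ] yaw 0.2186830242838237 len 0.1985471967952694 0.11401840405703179
slot [ 0.54427679 -0.06134527  0.052     ]
0.9 [142.7770679   50.40289397] [184.14174146 269.24185018]
1.0 [152.28198978  27.86536982] [176.89455745 238.71147705]
1.1 [162.27484751   7.01936878] [169.11963771 206.08877473]
1.2 [172.60718412 -11.87699339] [160.915782   171.79047628]
1.3 [183.13008421 -28.6098993 ] [152.39244564 136.27583353]
1.4 [193.69790367 -43.01232741] [143.66732121 100.03638245]
1.5 [204.17154581 -54.96463288] [134.86349418  63.58400402]
slot px [129.63820249 244.71039203] [195.11191461 322.41233761]
blob [131  76   8  26 131] [670.95419847 441.06870229] ((134.21133422851562, 88.51519775390625), (25.123123168945312, 6.569854259490967), 86.98721313476562)
handle [ 0.50892143 -0.30111964  0.096     ]
handle [ 0.44333775 -0.30086939  0.096     ]
handle [ 0.47606136 -0.30099425  0.096     ]
2view (array([ 0.47696289, -0.30196224,  0.09834207]), np.float64(0.0032619021988157058))
stand [array([ 0.51980156, -0.26954105,  0.056     ]), array([ 0.51972567, -0.33009061,  0.056     ]), array([ 0.43573954, -0.33222158,  0.056     ]), array([ 0.43473454, -0.27093522,  0.056     ])] [ 0.47750033 -0.30069711  0.056     ]
```

drive_tool --rows '[[[0,0,0],-0.128],[[0,0,0],-0.128],[[0,0,0],-0.128],[[0,0,0],-0.129],[[-0.012,-0.036,0],0],[[-0.012,-0.036,0],0],[[-0.012,-0.036,0],0],[[-0.012,-0.036,0],0],[[-0.012,-0.036,0],0],[[-0.012,-0.036,0],0]]' --jaw 1

```text
t: 1.1
tool_pos: [0.2989, 0.4012, 0.3033]
tool_rot: [0.342, -3.122, 0.001]
contact_force: [0.4, 0.0, 0.3]
opening: -0.0001
grip_force: 0.0
```

drive_tool --rows '[[[-0.012,-0.036,0],0],[[-0.012,-0.036,0],0],[[-0.012,-0.036,0],0],[[-0.012,-0.036,0],0],[[-0.012,-0.036,0],0],[[-0.012,-0.036,0],0],[[-0.012,-0.036,0],0],[[-0.012,-0.036,0],0],[[-0.012,-0.036,0],0],[[-0.012,-0.036,0],0]]'

```text
t: 2.1
tool_pos: [0.494, 0.0757, 0.3034]
tool_rot: [0.342, -3.122, -0.0]
contact_force: [0.0, 0.4, -0.3]
opening: -0.0001
grip_force: 0.0
```

```bash
cat >> h.py <<'E'
def here():
    from scipy.spatial.transform import Rotation as Ro
    o=ctrl.get_obs(); M=Ro.from_rotvec(o['tool_rot']).as_matrix(); return o,np.array(o['tool_pos']),M
def togo(X,yaw=None):
    o,p,M=here(); y=np.arctan2(M[1,0],M[0,0])
    print('t',o['t'],'pos',p.round(4),'yaw',round(y,4),'F',np.round(o['contact_force'],1),'tilt',M[2].round(3),'open',o['opening'])
    if yaw is not None:
        dt=-(yaw-y); dt=(dt+np.pi)%(2*np.pi)-np.pi; print('turn',round(dt,4))
        c,s=np.cos(yaw),np.sin(yaw); M=np.array([[c,s,0],[s,-c,0],[0,0,-1]])
    print('shift after turn',(M.T@(np.array(X)-p)).round(4))
E
python3 - <<'E'
from h import *
togo([.569,-.056,.30],np.pi+.2187)
d=grab('wrist','w1'); print(-np.array(d['R']).T@np.array(d['t']),np.array(d['R'])[2])
E
```

```text
t 2.1 pos [0.494  0.0757 0.3034] yaw -2.9237 F [ 0.   0.4 -0.3] tilt [ 0.001  0.    -1.   ] open -0.00014331918371826907
turn -0.0008
shift after turn [-0.0446 -0.1449  0.0034]
[0.42109774 0.0599963  0.37442989] [ 0.28408108  0.06212257 -0.95678562]
```

drive_tool --rows '[[[-0.012,-0.036,0],0],[[-0.012,-0.036,0],0],[[-0.012,-0.036,0],0],[[-0.012,-0.037,0],0],[[0,0,0],0],[[0,0,0],0]]'

```text
t: 2.75
tool_pos: [0.5718, -0.0542, 0.3031]
tool_rot: [0.34, -3.122, -0.002]
contact_force: [0.5, -0.7, -0.6]
opening: -0.0002
grip_force: 0.0
```

Run:
```python
from h import *
togo([.569,-.056,.30],np.pi+.2187)
a=grab('scene','s2')['image'][140:260,220:380]
b=grab('wrist','w2')['image']
A=cv2.resize(a,(560,420),interpolation=cv2.INTER_CUBIC)
cv2.imwrite('pics/c3.png',cv2.resize(np.hstack([A,b]),(800,300)))
```

```text
t 2.75 pos [ 0.5718 -0.0542  0.3031] yaw -2.9247 F [ 0.5 -0.7 -0.6] tilt [ 0.001  0.001 -1.   ] open -0.00016261840203395995
turn -0.0019
shift after turn [ 0.0031 -0.0011  0.0031]
```

View pics/c3.png

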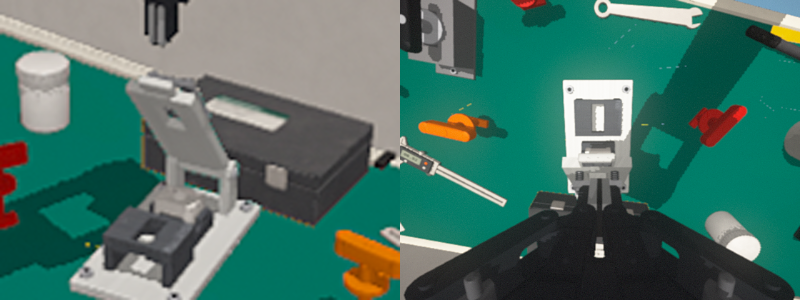

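drive_tool --rows '[[[-0.0135,-0.001,0],0],[[0,0,0.017],0],[[0,0,0.016],0],[[0.007,0,0.005],0],[[0.007,0,0.005],0],[[0.0065,0,0.005],0],[[0.0065,0,0.0055],0],[[0.006,0,0.006],0],[[0.006,0,0.006],0],[[0,0,0],0]]'

```text
t: 3.85
tool_pos: [0.546, -0.0607, 0.2372]
tool_rot: [0.341, -3.121, -0.0]
contact_force: [-0.8, -0.3, 0.3]
opening: -0.0004
grip_force: 0.0
```

Run:
```python
from h import *
togo([.569,-.056,.30],np.pi+.2187)
a=grab('scene','s3')['image'][140:260,220:380]
cv2.imwrite('pics/c4.png',cv2.resize(a,(560,420),interpolation=cv2.INTER_CUBIC))
```

```text
t 3.85 pos [ 0.546  -0.0607  0.2372] yaw -2.9239 F [-0.8 -0.3  0.3] tilt [ 0.002  0.    -1.   ] open -0.0003640105638239004
turn -0.001
shift after turn [-0.0235 -0.0004 -0.0628]
```

View pics/c4.png

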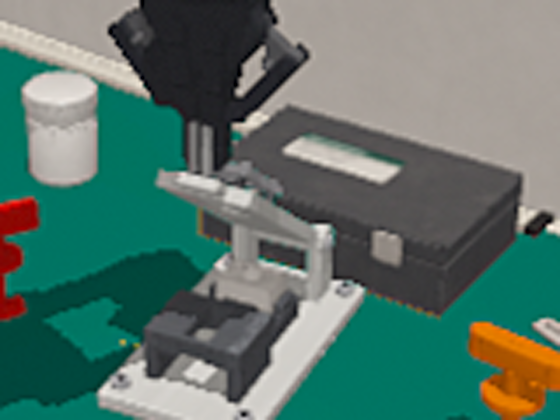

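The leaf is following the fingertips, which rest on it at (200,165). I continue along the arc.

drive_tool --rows '[[[0.006,0,0.006],0],[[0.006,0,0.007],0],[[0.005,0,0.007],0],[[0.005,0,0.007],0],[[0.005,0,0.0075],0],[[0.005,0,0.0075],0],[[0.0045,0,0.008],0],[[0.0045,0,0.008],0],[[0.0035,0,0.0085],0],[[0.0035,0,0.0085],0]]'

```text
t: 4.9
tool_pos: [0.5001, -0.0709, 0.1627]
tool_rot: [0.342, -3.123, -0.0]
contact_force: [1.1, -0.1, 0.8]
opening: 0.0002
grip_force: 0.5
```

drive_tool --rows '[[[0.002,0,0.007],0],[[0.002,0,0.007],0],[[0.001,0,0.005],0],[[0,0,0.004],0],[[0,0,0.003],0],[[0,0,0.001],0],[[0,0,0.001],0],[[0,0,0],0],[[0,0,0],0]]'

```text
t: 5.8
tool_pos: [0.4957, -0.0719, 0.1355]
tool_rot: [-0.342, 3.123, -0.0]
contact_force: [0.6, -0.6, -0.2]
opening: -0.0001
grip_force: 0.0
```

Run:
```python
from h import *
togo([.569,-.056,.30],np.pi+.2187)
```

```text
t 5.8 pos [ 0.4957 -0.0719  0.1355] yaw -2.9234 F [ 0.6 -0.6 -0.2] tilt [-0. -0. -1.] open -0.00014215985280976163
turn -0.0005
shift after turn [-0.075  -0.0004 -0.1645]
```

drive_tool --rows '[[[0,0,0.001],0],[[0,0,0.001],0],[[0,0,0.0005],0],[[0,0,0],0]]'

```text
t: 6.2
tool_pos: [0.4959, -0.072, 0.1345]
tool_rot: [0.342, -3.123, 0.0]
contact_force: [-5.1, 1.9, 9.4]
opening: 0.0
grip_force: 4.8
```

drive_tool --rows '[[[0,0,0.001],0],[[0,0,0.0005],0],[[0,0,0],0]]'

```text
t: 6.5
tool_pos: [0.496, -0.072, 0.1344]
tool_rot: [0.342, -3.122, -0.0]
contact_force: [-8.5, 2.1, 18.5]
opening: 0.0003
grip_force: 9.0
```

Run:
```python
from h import *
togo([.569,-.056,.30],np.pi+.2187)
a=grab('scene','s4')['image'][150:240,240:360]
cv2.imwrite('pics/c5.png',cv2.resize(a,(560,420),interpolation=cv2.INTER_CUBIC))
```

```text
t 6.5 pos [ 0.496  -0.072   0.1344] yaw -2.9231 F [-8.5  2.1 18.5] tilt [ 0.001  0.    -1.   ] open 0.0003258321949224759
turn -0.0002
shift after turn [-0.0748 -0.0002 -0.1656]
```

View pics/c5.png

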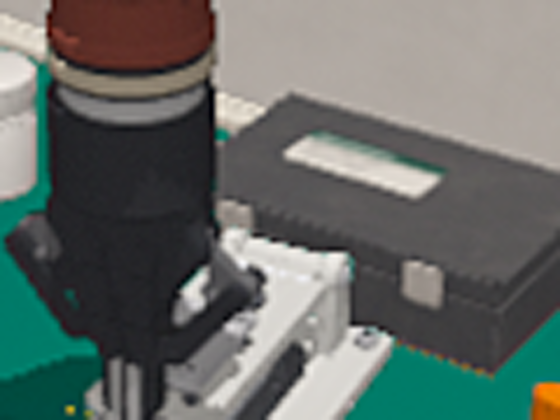

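The leaf stands firm at tip height 62 mm, so it is shut. Now I lift and go to the key.

drive_tool --rows '[[[0,0,-0.01],0],[[0,0,-0.03],0],[[0,0,-0.04],0],[[0,0,-0.036],0.109],[[0,0,0],0.109],[[0.003,-0.038,0],0],[[0.003,-0.038,0],0],[[0.003,-0.038,0],0],[[0.004,-0.038,0],0],[[0.004,-0.038,0],0]]' --jaw 0

```text
t: 7.55
tool_pos: [0.4783, -0.2634, 0.2475]
tool_rot: [-0.0, 3.141, -0.0]
contact_force: [0.5, 0.4, -0.5]
opening: 0.0855
grip_force: 0.0
```

drive_tool --rows '[[[0.003,-0.039,0],0],[[0,0,0],0],[[0,0,0],0]]'

```text
t: 7.85
tool_pos: [0.4753, -0.3014, 0.2472]
tool_rot: [-0.002, -3.141, -0.001]
contact_force: [-0.3, 0.8, 0.3]
opening: 0.0857
grip_force: 0.0
```

Run:
```python
from h import *
togo([.4765,-.301,.144],np.pi)
d=grab('wrist','w5'); t=grab('top','t5'); s=grab('scene','s5')
print(proj(d,[.4765,-.301,.098]))
A=d['image']
b=cv2.resize(t['image'][150:255,245:385],(560,420),interpolation=cv2.INTER_CUBIC)
cv2.imwrite('pics/c6.png',cv2.resize(np.hstack([A,b]),(800,300)))
```

```text
t 7.85 pos [ 0.4753 -0.3014  0.2472] yaw 3.1401 F [-0.3  0.8  0.3] tilt [ 0.     0.001 -1.   ] open 0.08573224423161004
turn -0.0015
shift after turn [-0.0012  0.0004  0.1032]
[279.0750386  219.72224686]
```

View pics/c6.png

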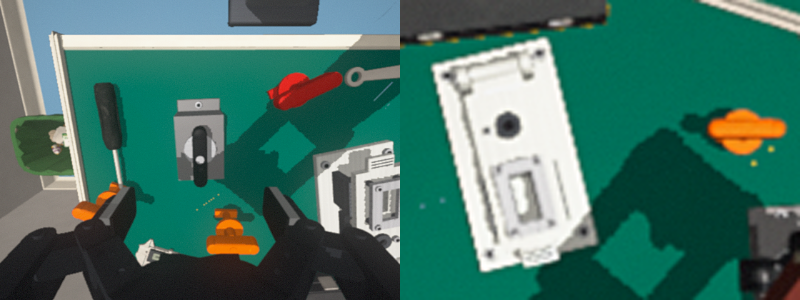

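The wrist view shows the black handle at (200,155), the white dot at (200,160), and jaws open on both sides of it. The top view shows the leaf shut with the plate slot at (522,195). Next I refine the key and slot positions.

Run:
```python
from h import *
d=load('w5');t=load('t5')
def blobs(m,d,z,amin,box):
    m=m.astype(np.uint8); k=np.zeros_like(m); y0,y1,x0,x1=box; k[y0:y1,x0:x1]=m[y0:y1,x0:x1]
    n,l,st,ce=cv2.connectedComponentsWithStats(k)
    for i in range(1,n):
        if st[i,4]>amin:
            r=cv2.minAreaRect(np.argwhere(l==i)[:,::-1].astype(np.float32))
            c=[onz(d,u,v,z) for u,v in cv2.boxPoints(r)]
            e=[c[1]-c[0],c[2]-c[1]]; e.sort(key=np.linalg.norm)
            print(st[i],'ctr',np.mean(c,0).round(4),'size',[np.linalg.norm(q).round(4) for q in e],'yaw',np.arctan2(e[1][1],e[1][0]).round(3))
g=d['image'].max(2).astype(int)
print('key');blobs(g<50,d,.095,100,(165,275,262,296))
print('white dot');blobs(g>170,d,.098,8,(190,250,268,296))
h=cv2.cvtColor(t['image'],cv2.COLOR_BGR2HSV); g=t['image'].max(2)
# plate region crop
print('plate grey');blobs(g<225,t,.078,40,(200,240,272,304))
for lo in(205,): print('slot');blobs(g>lo,t,.078,8,(210,230,282,294))
a=t['image'][195:245,265:310]; cv2.imwrite('pics/c7.png',cv2.resize(a,None,fx=12,fy=12,interpolation=cv2.INTER_CUBIC))
```

```text
key
[270 177  20  85 883] ctr [ 0.4784 -0.3005  0.095 ] size [np.float64(0.0136), np.float64(0.069)] yaw 0.026
white dot
[268 197   1  24  24] ctr [ 0.4676 -0.3094  0.098 ] size [np.float64(0.0), np.float64(0.0182)] yaw 3.131
[275 219  11   9  76] ctr [ 0.4792 -0.3003  0.098 ] size [np.float64(0.0065), np.float64(0.0077)] yaw 1.57
plate grey
[272 204   8  32  93] ctr [ 0.543 -0.024  0.078] size [np.float64(0.0093), np.float64(0.081)] yaw -2.914
[276 204  24  30 351] ctr [ 0.5463 -0.0575  0.078 ] size [np.float64(0.0477), np.float64(0.0686)] yaw -2.917
slot
[282 210  12  20 111] ctr [ 0.5431 -0.0576  0.078 ] size [np.float64(0.0281), np.float64(0.0484)] yaw 3.122
[292 210   2   7  10] ctr [ 0.5594 -0.0706  0.078 ] size [np.float64(0.0025), np.float64(0.0153)] yaw 3.122
```

View pics/c7.png

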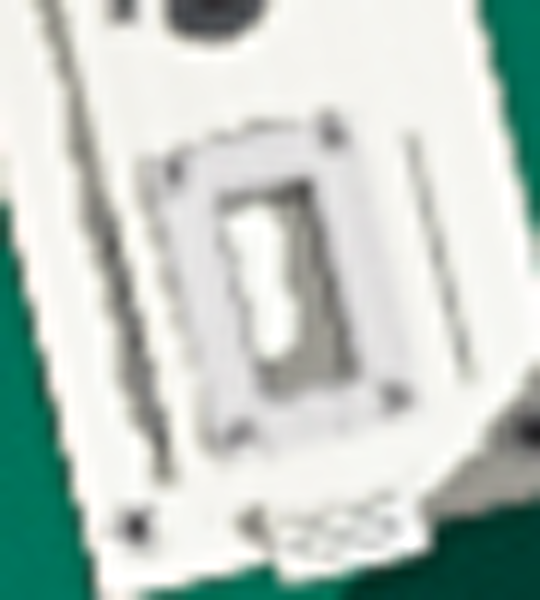

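drive_tool --rows '[[[-0.003,0.001,0.02],-0.02],[[0,0,0.025],0],[[0,0,0.025],0],[[0,0,0.02],0],[[0,0,0.014],0],[[0,0,0],0],[[0,0,0],0]]'

```text
t: 8.7
tool_pos: [0.479, -0.2996, 0.144]
tool_rot: [-0.033, 3.141, -0.001]
contact_force: [-0.3, -0.9, 0.3]
opening: 0.0854
grip_force: 0.0
```

drive_tool --rows '[[[0,0,0],0],[[0,0,0],0],[[0,0,0],0],[[0,0,0],0],[[0,0,0],0],[[0,0,0],0],[[0,0,0],0]]' --jaw 1 --grip_force 70

```text
t: 9.4
tool_pos: [0.4788, -0.3001, 0.1439]
tool_rot: [-0.032, 3.141, -0.001]
contact_force: [-0.9, -0.4, 2.3]
opening: 0.0146
grip_force: 68.7
```

drive_tool --rows '[[[0,0,-0.01],0],[[0,0,-0.025],0],[[0,0,-0.035],0],[[0,0,-0.035],0],[[0,0,-0.025],0],[[0,0,0],-0.1],[[0,0,0],-0.098],[[-0.025,0.0315,0],0],[[-0.025,0.0315,0],0],[[-0.025,0.0315,0],0]]'

```text
t: 10.4
tool_pos: [0.5314, -0.1903, 0.2734]
tool_rot: [0.34, -3.123, -0.0]
contact_force: [0.6, -0.6, -1.0]
opening: 0.0145
grip_force: 68.7
```

drive_tool --rows '[[[-0.025,0.0315,0],0],[[-0.025,0.0315,0],0],[[-0.025,0.0315,0],0],[[-0.025,0.0315,0],0],[[0,0,0],0],[[0,0,0],0]]'

```text
t: 11.0
tool_pos: [0.6016, -0.0459, 0.2731]
tool_rot: [0.345, -3.121, 0.0]
contact_force: [-0.5, -0.1, -1.3]
opening: 0.0147
grip_force: 68.8
```

Run:
```python
from h import *
togo([.545,-.059,.274],np.pi+.219)
d=grab('wrist','w6'); t=load('t5')
print('slot top',onz(t,288.46,218.37,.078))
u,v=proj(d,[.545,-.059,.078]).astype(int);print(u,v)
A=d['image']; x0=max(0,u-60);y0=max(0,v-60)
b=cv2.resize(A[y0:y0+120,x0:x0+120],(420,420),interpolation=cv2.INTER_CUBIC);print(x0,y0)
cv2.imwrite('pics/c8.png',cv2.resize(np.hstack([A,b]),(800,343)))
```

```text
t 11.0 pos [ 0.6016 -0.0459  0.2731] yaw -2.9215 F [-0.5 -0.1 -1.3] tilt [ 0.001 -0.    -1.   ] open 0.014670998135887615
turn 0.0011
shift after turn [ 0.0581 -0.0005 -0.0009]
slot top [ 0.54588767 -0.06007814  0.078     ]
278 136
218 76
```

View pics/c8.png

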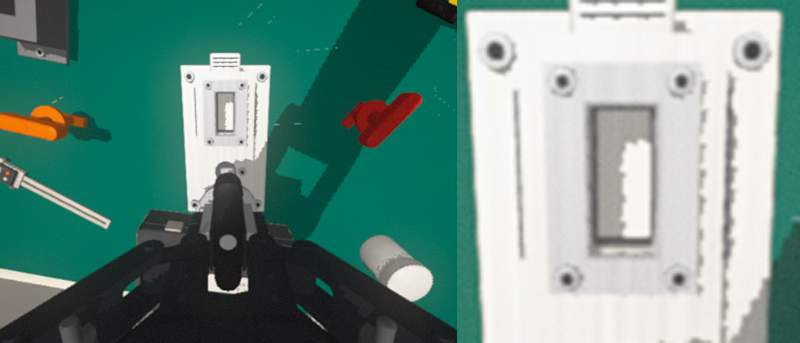

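The picture shows the plate slot centred near pixel (276,139) of the wrist image, and the held key's white dot at (279,296) with the handle in line with the tool. Next I compute the key-to-slot offset.

Run:
```python
from h import *
d=load('w6');t=load('t5');g=d['image'].max(2)
o,p,M=here()
sw=onz(d,275.9,138.7,.078); print('slot wrist',sw)
# plate screws spacing check
sc=[onz(d,218+(u-457)/2.857,76+v/2.857,.078) for u,v in((562,81),(682,80),(678,278),(567,278))]
print('screws',[np.linalg.norm(sc[i]-sc[i-1]).round(4) for i in range(4)],np.mean(sc,0)); f=sc[3]+sc[2]-sc[0]-sc[1]; print('yaw',np.arctan2(f[1],f[0]))
m=np.zeros_like(g);m[280:312,265:295]=(g>110)[280:312,265:295]
n,l,st,ce=cv2.connectedComponentsWithStats(m)
for i in range(1,n):
    if st[i,4]>10: k=onz(d,*ce[i],p[2]-.046); print(st[i],ce[i],k,'tool frame',M.T@(k-p))
m=np.zeros_like(g);m[200:365,250:305]=(g<45)[200:365,250:305]
for r in range(225,360,15):
    x=np.flatnonzero(m[r]); print(r,x.min() if len(x) else None,x.max() if len(x) else None,end=' | ')
togo([sw[0],sw[1],.274])
```

```text
slot wrist [ 0.54702225 -0.06066436  0.078     ]
screws [np.float64(0.0577), np.float64(0.0348), np.float64(0.058), np.float64(0.0344)] [ 0.5479772  -0.06050544  0.078     ]
yaw 0.22071065689776914
[270 288  19  17 259] [278.83011583 296.22007722] [ 0.6027111  -0.04536426  0.22715533] tool frame [-0.001669    0.00110356  0.04599813]
225 None None | 240 None None | 255 278 296 | 270 260 298 | 285 258 300 | 300 250 304 | 315 250 304 | 330 250 304 | 345 250 292 | t 11.05 pos [ 0.6014 -0.0468  0.2732] yaw -2.9229 F [-0.3  0.1 -1.4] tilt [ 0.001 -0.    -1.   ] open 0.014641472573964342
shift after turn [ 0.0561 -0.0018 -0.0008]
```

drive_tool --rows '[[[0.03,-0.001,0],0],[[0.028,-0.001,0],0],[[0,0,0.025],0],[[0,0,0.025],0],[[0,0,0],0],[[0,0,0],0],[[0,0,0.006],0],[[0,0,0.006],0],[[0,0,0],0]]'

```text
t: 11.95
tool_pos: [0.5454, -0.0612, 0.211]
tool_rot: [0.342, -3.122, -0.0]
contact_force: [0.1, -1.0, -2.1]
opening: 0.0146
grip_force: 68.8
```

Run:
```python
from h import *
togo([.546-.0012*.976,-.0605,.166],np.pi+.2195)
```

```text
t 11.95 pos [ 0.5454 -0.0612  0.211 ] yaw -2.9233 F [ 0.1 -1.  -2.1] tilt [ 0.001  0.    -1.   ] open 0.014642517233901193
turn -0.0013
shift after turn [0.0004 0.0008 0.045 ]
```

drive_tool --rows '[[[0,0,0.004],0],[[0,0,0.004],0],[[0,0,0.004],0],[[0,0,0.004],0],[[0,0,0.004],0],[[0,0,0],0]]'

```text
t: 12.55
tool_pos: [0.5451, -0.0611, 0.1904]
tool_rot: [0.342, -3.121, -0.001]
contact_force: [-0.2, 1.1, -1.3]
opening: 0.0149
grip_force: 68.8
```

drive_tool --rows '[[[0,0,0.002],0],[[0,0,0.002],0],[[0,0,0.002],0],[[0,0,0],0]]'

```text
t: 12.95
tool_pos: [0.5453, -0.0612, 0.1851]
tool_rot: [0.342, -3.122, -0.0]
contact_force: [0.1, -0.1, -1.3]
opening: 0.0151
grip_force: 68.8
```

Nothing touches so far and the head is entering the post's slot, so I continue down.

drive_tool --rows '[[[0,0,0.004],0],[[0,0,0.004],0],[[0,0,0.004],0],[[0,0,0.004],0],[[0,0,0],0]]'

```text
t: 13.45
tool_pos: [0.545, -0.0611, 0.1684]
tool_rot: [0.342, -3.121, -0.001]
contact_force: [-0.6, -0.0, -1.4]
opening: 0.0145
grip_force: 68.8
```

drive_tool --rows '[[[0,0,0.002],0],[[0,0,0.002],0],[[0,0,0.002],0],[[0,0,0],0]]'

```text
t: 13.85
tool_pos: [0.5457, -0.0613, 0.1638]
tool_rot: [-0.342, 3.122, -0.0]
contact_force: [-1.1, 0.3, 2.6]
opening: 0.0151
grip_force: 69.3
```

The plate was met between 168 and 164 mm TCP, as expected for handle height 110 mm. I press to a handle height of about 101.5 mm.

drive_tool --rows '[[[0,0,0.002],0],[[0,0,0.002],0],[[0,0,0.002],0],[[0,0,0.0005],0],[[0,0,0],0],[[0,0,0],0]]'

```text
t: 14.45
tool_pos: [0.5459, -0.0613, 0.1573]
tool_rot: [-0.342, 3.122, -0.0]
contact_force: [0.9, -1.8, 4.7]
opening: 0.015
grip_force: 69.7
```

drive_tool --rows '[[[0,0,0],0.1],[[0,0,0],0.1],[[0,0,0],0.1],[[0,0,0],0.1],[[0,0,0],0]]'

```text
t: 14.95
tool_pos: [0.5459, -0.0613, 0.1573]
tool_rot: [0.285, 3.128, -0.0]
contact_force: [-0.1, 0.9, 4.2]
opening: 0.0148
grip_force: 69.7
```

Run:
```python
from h import *
togo([.5457,-.0613,.157],np.pi+.2195-np.pi/2)
o=ctrl.get_obs();print(o['wrist_torque'],o['q'])
```

```text
t 14.95 pos [ 0.5459 -0.0613  0.1573] yaw 2.9599 F [-0.1  0.9  4.2] tilt [-0.001 -0.    -1.   ] open 0.014844868147950793
turn 1.1696
shift after turn [ 0.0001 -0.0002  0.0003]
[ 0.03163527 -0.04064093  0.03179387] [-2.47384051e-01  1.07114869e-02  1.91220808e+00  7.70050411e-05
  1.21755918e+00 -1.63648896e+00]
```

drive_tool --rows '[[[0,0,0],0.13],[[0,0,0],0.13],[[0,0,0],0.13],[[0,0,0],0.13],[[0,0,0],0.13],[[0,0,0],0.13],[[0,0,0],0.13],[[0,0,0],0.13],[[0.001,0.001,0],0.13],[[0,0,0],0]]'

```text
t: 15.95
tool_pos: [0.5464, -0.0601, 0.1572]
tool_rot: [1.962, 2.452, 0.0]
contact_force: [0.2, -0.3, 4.3]
opening: 0.015
grip_force: 69.7
```

Run:
```python
from h import *
togo([.5457,-.0613,.157],np.pi+.2195-np.pi/2)
o=ctrl.get_obs();print(o['wrist_torque'],o['q'][5],o['grip_force'])
```

```text
t 15.95 pos [ 0.5464 -0.0601  0.1572] yaw 1.7919 F [ 0.2 -0.3  4.3] tilt [-0.001  0.001 -1.   ] open 0.015013600406262423
turn 0.0016
shift after turn [-0.001  -0.0009  0.0002]
[-0.07884707 -0.04431057 -0.03552297] -0.46589561500183685 69.68127093161456
```

Turned a quarter with no binding. Now I let it rise about 7 mm into the groove.

drive_tool --rows '[[[0,0,-0.002],0],[[0,0,-0.002],0],[[0,0,-0.002],0],[[0,0,0],0],[[0,0,0],0]]'

```text
t: 16.45
tool_pos: [0.5462, -0.06, 0.1629]
tool_rot: [1.964, 2.451, 0.0]
contact_force: [2.5, -0.5, 2.2]
opening: 0.0149
grip_force: 69.4
```

drive_tool --rows '[[[0,0,-0.001],0],[[0,0,-0.001],0],[[0,0,0],0],[[0,0,0],0]]'

```text
t: 16.85
tool_pos: [0.5458, -0.0599, 0.1639]
tool_rot: [-1.965, -2.45, 0.0]
contact_force: [3.2, -0.7, -5.9]
opening: 0.0148
grip_force: 68.7
```

The key stops firmly at 164 mm TCP, which is handle height 108 mm, so it is seated. I unload it, release it and retreat.

drive_tool --rows '[[[0,0,0.001],0],[[0,0,0],0]]'

```text
t: 17.05
tool_pos: [0.5459, -0.0599, 0.1638]
tool_rot: [-1.965, -2.45, 0.001]
contact_force: [1.6, -1.1, -0.6]
opening: 0.0152
grip_force: 69.3
```

drive_tool --rows '[[[0,0,0],0],[[0,0,0],0],[[0,0,0],0],[[0,0,0],0],[[0,0,0],0],[[0,0,0],0],[[0,0,0],0],[[0,0,0],0]]' --jaw 0

```text
t: 17.85
tool_pos: [0.5461, -0.06, 0.1639]
tool_rot: [-1.965, -2.451, 0.0]
contact_force: [-0.1, 0.9, 0.3]
opening: 0.0857
grip_force: 0.0
```

drive_tool --rows '[[[0,0,-0.02],0],[[0,0,-0.03],0],[[0,0,-0.04],0],[[0,0,-0.04],0],[[0.03,0,0],0],[[0.035,0,0],0],[[0.035,0,0],0],[[0.03,0,0],0],[[0,0,0],0]]'

```text
t: 18.75
tool_pos: [0.5171, 0.0695, 0.2939]
tool_rot: [-1.96, -2.454, -0.001]
contact_force: [-0.1, -1.0, -0.2]
opening: 0.0856
grip_force: 0.0
```

Run:
```python
from h import *
togo([.5457,-.0613,.157])
t=grab('top','t9');s=grab('scene','s9');w=grab('wrist','w9')
def box(m,d,z,b,am=40):
    k=np.zeros(m.shape,np.uint8);y0,y1,x0,x1=b;k[y0:y1,x0:x1]=m[y0:y1,x0:x1]
    n,l,st,ce=cv2.connectedComponentsWithStats(k)
    for i in range(1,n):
        if st[i,4]>am:
            r=cv2.minAreaRect(np.argwhere(l==i)[:,::-1].astype(np.float32));c=[onz(d,u,v,z) for u,v in cv2.boxPoints(r)]
            e=sorted([c[1]-c[0],c[2]-c[1]],key=np.linalg.norm);print(st[i],np.mean(c,0).round(4),[np.linalg.norm(q).round(4) for q in e],'yaw',np.arctan2(e[1][1],e[1][0]).round(3))
for nm,d in(('top',t),('wrist',w)):
    u,v=proj(d,[.5462,-.061,.116]).astype(int); print(nm,u,v)
    if 0<u<560 and 0<v<420:
        q=22 if nm=='top' else 70
        box(d['image'].max(2)<50,d,.116,(max(v-q,0),v+q,max(u-q,0),u+q))
for z in (.105,.116):print(z,proj(s,[.546,-.061,z]))
u,v=proj(s,[.546,-.061,.116]).astype(int);k=np.zeros((420,560),np.uint8);k[v-15:v+25,u-25:u+25]=(s['image'].max(2)<50)[v-15:v+25,u-25:u+25]
ys,xs=np.nonzero(k);print('scene handle',xs.min(),xs.max(),ys.min(),ys.max(),xs.mean(),ys.mean(),'expected ctr',proj(s,[.546,-.061,.108]))
```

```text
t 18.75 pos [0.5171 0.0695 0.2939] yaw 1.7939 F [-0.1 -1.  -0.2] tilt [ 0.001  0.    -1.   ] open 0.08562916742218092
shift after turn [-0.1341 -0.001   0.1368]
top 288 217
[289 214  12   8  54] [ 0.5477 -0.0747  0.116 ] [np.float64(0.0133), np.float64(0.0313)] yaw -1.267
[276 217  12   7  57] [ 0.5404 -0.042   0.116 ] [np.float64(0.0132), np.float64(0.027)] yaw -1.344
wrist 278 335
[ 208  330  140   75 6650] [ 0.5539 -0.1014  0.116 ] [np.float64(0.0943), np.float64(0.1357)] yaw 0.221
0.105 [278.51332952 212.03095122]
0.116 [278.52037559 207.84049925]
scene handle 266 302 198 231 279.9260700389105 211.1828793774319 expected ctr [278.51524357 210.89262401]
```

The handle lies exactly across the jig (yaw −1.351 against −1.351 expected) at the locked height, and the gripper is clear. I hand in the job.

```bash
python3 -c "
from station import ctrl
print(ctrl.finish_job())"
```

```text
the job is handed in; nothing more can be done
None
```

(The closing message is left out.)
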